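# Load the deli cups into the feeder rack

### The job

Load the three clear deli cups into the rack, each standing flat in the insert of its own size: first the large cup in the widest insert, then the medium cup in the middle-sized one, and last the small cup in the smallest. Keep the cups upright and set each one down without dropping it, and leave the white jar, the green dish, the cork hide and the hemostat where they are.

Things in the scene. Friction and masses are not known exactly. Their poses are not given: they have to be found in the camera images.
- cup_large_center (a point): The large deli cup: loose, upright round cup of clear plastic, straight-sided, 60 mm across, with a flat black press-fit lid 64 mm across and 6 mm thick on top; 62 mm tall in all, about 50 to 100 g. The point is the cup's centre, half-way up (31 mm above its underside); z points up out of the lid.
- cup_medium_center (a point): The medium deli cup: loose, upright round cup of clear plastic, straight-sided, 48 mm across, with a flat black press-fit lid 52 mm across and 6 mm thick on top; 62 mm tall in all, about 35 to 70 g. The point is the cup's centre, half-way up (31 mm above its underside); z points up out of the lid.
- cup_small_center (a point): The small deli cup: loose, upright round cup of clear plastic, straight-sided, 36 mm across, with a flat black press-fit lid 40 mm across and 6 mm thick on top; 62 mm tall in all, about 20 to 40 g. The point is the cup's centre, half-way up (31 mm above its underside); z points up out of the lid.
- insert_large_floor (a point): The large rack insert: fixed round tray, black floor, white rim, 80 mm across inside, 88 outside; rim 4 mm thick, 6 mm above the floor. The point is the floor's centre, 17 mm above the shelf, where the cup's underside rests; z up. The three inserts stand in a row, 118 mm apart, in any order, on a fixed grey slotted rack plate 370 x 125 x 12 mm; x is across the rack, y along it.
- insert_medium_floor (a point): The medium rack insert: fixed round tray, black floor, white rim, 68 mm across inside, 76 outside; rim 4 mm thick, 6 mm above the floor. The point is the floor's centre, 17 mm above the shelf, where the cup's underside rests; z up. The three inserts stand in a row, 118 mm apart, in any order, on a fixed grey slotted rack plate 370 x 125 x 12 mm; x is across the rack, y along it.
- insert_small_floor (a point): The small rack insert: fixed round tray, black floor, white rim, 56 mm across inside, 64 outside; rim 4 mm thick, 6 mm above the floor. The point is the floor's centre, 17 mm above the shelf, where the cup's underside rests; z up. The three inserts stand in a row, 118 mm apart, in any order, on a fixed grey slotted rack plate 370 x 125 x 12 mm; x is across the rack, y along it.
- jar_center (a point): Bystander: a closed, opaque white supplement jar with a thin grey ring on its white cap, 52 mm across and 64 mm tall, standing loose in the row with the cups; the point is its centre, half-way up. Not a deli cup; stays where it is.
- dish: Bystander: a shallow green ceramic dish, 110 mm across, 28 mm high, loose; origin at the centre of its underside. Stays where it is.
- hide: Bystander: a half-round cork tube hide, 130 mm long (its x), 90 mm wide, 49 mm high, loose; origin at the centre of its underside. Stays where it is.
- hemostat: Bystander: a stainless hemostat clamp lying flat, about 140 mm long (its x, finger loops at -x), 64 mm wide over the loops, 9 mm high, loose; origin near its middle, on its underside. Stays where it is.

How it is judged:
By the outcome, as a careful person would: the job done as asked, in the order asked, and still so for the second after the job is handed in, with the robot touching nothing.
It also fails if it takes over 80 s, if anything falls off the work surface, if the arm or the gripper's body presses on something with over 40 N, if the wrist force passes 120 N, or if a joint passes its speed limit or range.

### The arm

A 6-joint arm with a two-finger parallel gripper is mounted at the origin on the work surface. World frame = base frame: x ahead of the robot, y to its left, z up, the work surface at z = 0. Lengths are in m, angles in rad, forces in N, time in s.
With the tool pointing down it reaches from about 0.325 to 0.75 m from the base axis. Payload 7.6 kg.
Tool frame: the origin (TCP) lies midway between the tips of the shut fingers; the grasp point (between the pads) lies robot.grip_point_offset behind it (robot.grip_point_offset is the distance from the TCP to the grasp point, in m); y points along the fingers, x is the direction in which the jaws open and shut, and the axes are right-handed (so a half turn about y gives the same grasp; the last joint's range is limited). The gripper opens to 85 mm and grips with 20 to 120 N. Pads are 22 mm wide; open, the fingers measure 114 mm over their backs; the gripper's body (76 mm by 85 mm) begins 54 mm behind the grasp point. The pads swing forward as they close: fully open they stand 13 mm farther back than shut.
Start: joints at [-1.409, 0.052, 1.401, -0, 1.689, -0.07], TCP at [0.121, -0.511, 0.231] pointing down, gripper open.
Joint ranges: [-2.9, 2.9], [-0.91, 2.17], [0.12, 2.37], [-1.06, 4.2], [0.26, 2.73], [-2.93, 2.93]. Speed limits (rad/s): [2.57, 2.57, 3.01, 3.14, 3.14, 3.14].

### API

Orientations are given as a unit quaternion [x, y, z, w].
In Python, from rig import robot, fingers, ik, optics gives the robot as it stands. Calls block until the motion is done:
- robot.move_ptp(position, orientation): joint-space move of the TCP to a pose.
- robot.move_straight(position, rotation=None, max_speed=0.15, threshold=None): straight line of the TCP; rotation=None keeps the orientation; max_speed is the mean speed in m/s. With threshold (N) it stops when the force on the tool has changed by that much, and returns True; else False.
- robot.goto_joints(angles): joint-space move.
- fingers.gripper_to(opening, f_grip=None): opening from 0.0 (shut) to 1.0 (fully open); f_grip is the grip in N (None keeps the last); returns when the fingers have stopped.
- robot.dwell(seconds).
- ik(position, orientation): joint angles nearest the present ones, or None.
- robot.read_state(): the state.
- optics.get_image(name): name is "scene" or "top"; returns a dict with "pixels" (384x512x3 uint8, red, green, blue), "fov_y" (degrees; the focal length in pixels is half the picture's height over the tangent of half this angle, whatever the lens; pixels are square), "cx", "cy" (the principal point, pixels), "origin" and "rotation" of the camera in the world. Camera axes: x right, y down, z forward; pixel columns grow to the right and rows downward; lengths in m; the calibration is good to about 2 mm. A picture is of the moment at which its call begins. There is no depth.
A pose or a line that the arm cannot do raises robot.PlanningError and nothing moves.
- robot.sign_off(): hands the job in, once; it reports no verdict.
The state is a dict: "time": time; "qpos": joint angles; "dq": joint speeds; "effort": joint torques, N m; "tcp_pos": TCP position; "tcp_rot": TCP orientation; "force": force on the tool from outside, world axes, zero at the start; "moment": the same for the moment, N m; "finger_gap": opening from 0.0 (shut) to 1.0 (fully open).
Only numpy, scipy, OpenCV 4.12 (cv2) and the standard library are available. Lean on these libraries where they do the work, as an engineer would, in place of code of your own. Each camera call takes 0.05 s, during which the arm holds its last target.

## Working session

There is one attempt and no reset: what is moved stays moved. The work goes in short steps, each a Python script; the robot and the scene stay as the last script left them, time stands still between calls to the robot, and variables do not carry over. Pictures are saved under pics/ and viewed, and the job is handed in when it is done.

```bash
ls; mkdir -p pics; python3 - <<'E'
from rig import robot, fingers, ik, optics
import cv2
for n in ("scene","top"):
    d=optics.get_image(n)
    cv2.imwrite(f"pics/{n}0.png",d["pixels"][:,:,::-1])
    print(n,{k:v for k,v in d.items() if k!="pixels"})
s=robot.read_state(); print(s, robot.grip_point_offset)
E
```

```text
pics
scene {'fov_y': 43.92522217022794, 'cx': 258.0602260765656, 'cy': 184.65907408162818, 'origin': array([ 1.32133697, -0.14778159,  0.93864931]), 'rotation': array([ 0.71601404,  0.59875194, -0.2247017 , -0.27987346])}
top {'fov_y': 53.28344831019419, 'cx': 256.84887935221514, 'cy': 188.11940152297393, 'origin': array([0.38943286, 0.00826862, 1.09845189]), 'rotation': array([ 0.71417437, -0.69800617,  0.03430262, -0.03956888])}
{'time': 0.1, 'qpos': array([-1.40928072e+00,  5.28105247e-02,  1.40161200e+00,  2.45722164e-05,
        1.68858557e+00, -7.02672254e-02]), 'dq': array([ 0.00044837, -0.0034093 , -0.00225997, -0.00012525,  0.00096549,
       -0.00062028]), 'effort': array([ 8.62375873e-04, -3.82585788e+01, -3.60984993e+01, -1.61334078e-04,
        4.72725849e-03, -7.96069600e-06]), 'tcp_pos': array([ 0.12060328, -0.51069319,  0.23054306]), 'tcp_rot': array([-0.5541189 ,  0.43919287, -0.43846525,  0.55480635]), 'force': array([-0.17111712,  0.27539938,  0.22920363]), 'moment': array([-0.01063011, -0.01794694, -0.00557693]), 'finger_gap': 0.9982446531658875} 0.0187
```

View pics/scene0.png

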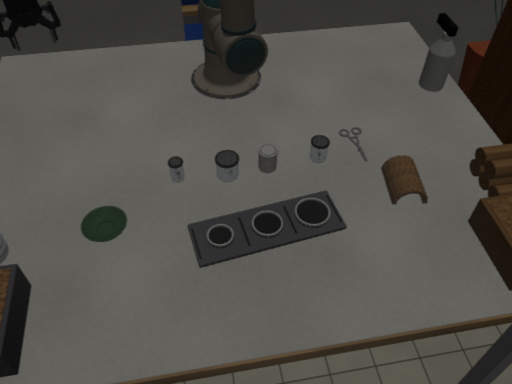

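View pics/top0.png

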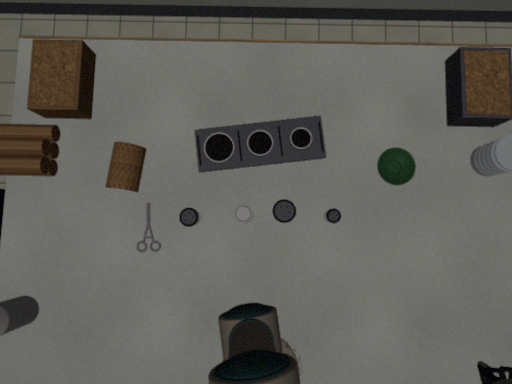

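The top view shows the lids at about (284,211) for the large cup, (189,217) for the medium and (333,216) for the small. The jar is at (244,214). The inserts are at (219,148) large, (260,142) medium and (301,138) small. Next I'll measure these more precisely in zoomed crops.

```bash
cat > h.py <<'E'
import numpy as np, cv2
from scipy.spatial.transform import Rotation as R
def cam(d):
    f=d["pixels"].shape[0]/2/np.tan(np.radians(d["fov_y"])/2)
    return f,d["cx"],d["cy"],np.array(d["origin"]),R.from_quat(d["rotation"]).as_matrix()
def back(d,u,v,z):
    f,cx,cy,o,M=cam(d)
    r=M@np.array([(u-cx)/f,(v-cy)/f,1]); t=(z-o[2])/r[2]; return o+t*r
def proj(d,p):
    f,cx,cy,o,M=cam(d); q=M.T@(np.array(p)-o); return np.array([cx+f*q[0]/q[2],cy+f*q[1]/q[2]])
E
python3 - <<'E'
from rig import optics
from h import *
t=optics.get_image("top"); s=optics.get_image("scene")
for n,u,v,z in [("L",284,211,.062),("M",189,217,.062),("S",333.5,216,.062),("jar",244,214,.064),("iL",219,148,.023),("iM",260,142.5,.023),("iS",301,138,.023)]:
    p=back(t,u,v,z); print(n,p.round(4),proj(s,p).round(1))
g=cv2.convertScaleAbs(t["pixels"][:,:,::-1],alpha=1.8)
cv2.imwrite("pics/t1.png",cv2.resize(g[105:235,165:355],None,fx=4,fy=4,interpolation=cv2.INTER_CUBIC))
g=cv2.convertScaleAbs(s["pixels"][:,:,::-1],alpha=1.8)
cv2.imwrite("pics/s1.png",cv2.resize(g[120:270,150:360],None,fx=3.7,fy=3.7,interpolation=cv2.INTER_CUBIC))
E
```

```text
L [ 0.4375 -0.0576  0.062 ] [225.9 157.5]
M [0.4154 0.1989 0.062 ] [318.6 140.6]
S [ 0.4271 -0.1913  0.062 ] [174.1 160.9]
jar [0.4268 0.0503 0.064 ] [265.7 149.4]
iL [0.615  0.1285 0.023 ] [310.8 209.5]
iM [0.6336 0.0116 0.023 ] [266.  221.8]
iS [ 0.6492 -0.1054  0.023 ] [218.8 233.8]
```

View pics/t1.png

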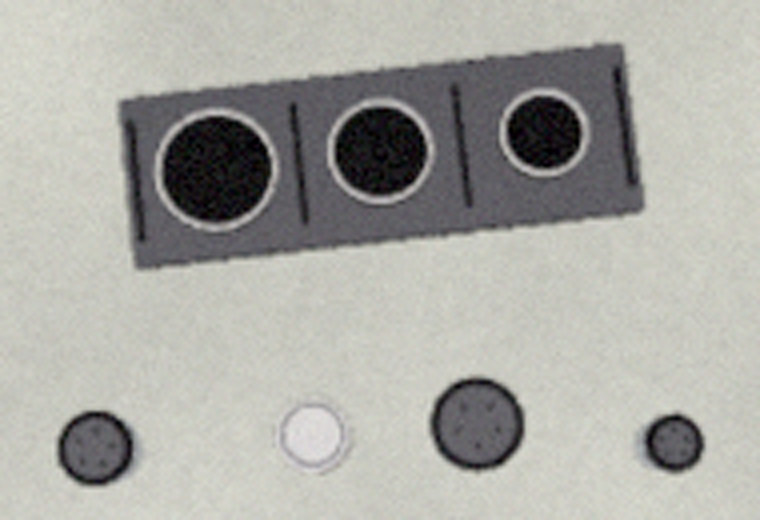

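View pics/s1.png

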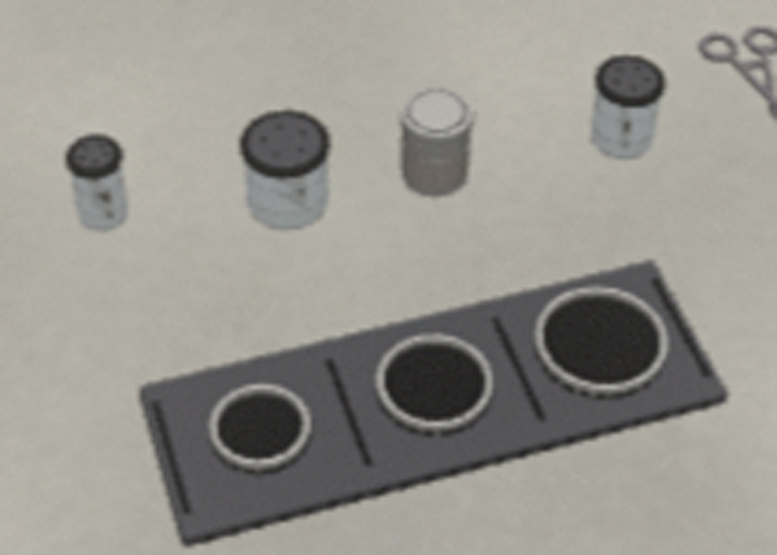

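```bash
cat > plan.py <<'E'
from rig import robot, ik, optics
from h import *
from scipy.optimize import least_squares
t=optics.get_image("top"); s=optics.get_image("scene")
T=lambda x,y:((x+.5)/4-.5+165,(y+.5)/4-.5+105)
S=lambda x,y:((x+.5)/3.7-.5+150,(y+.5)/3.7-.5+120)
obs={"L":(T(477.5,423),S(285.5,142),.062),"M":(T(96,447),S(630,79),.062),"S":(T(674,442),S(95,156),.062),
"iL":(T(216.5,169),S(602,340),.023),"iM":(T(380.5,151.5),S(435,382),.023),"iS":(T(544,132),S(260,426),.023),
"jar":(T(313,435),S(436,110),.064)}
P={}
for n,(a,b,z) in obs.items():
    f=lambda p:np.r_[proj(t,[*p,z])-a,proj(s,[*p,z])-b]
    r=least_squares(f,[.5,0]); P[n]=r.x
    print(n,r.x.round(4),"res px",r.fun.round(1),"top-only",back(t,*a,z)[:2].round(4),"scene-only",back(s,*b,z)[:2].round(4))
print(np.linalg.norm(P["iL"]-P["iM"]),np.linalg.norm(P["iS"]-P["iM"]))
np.savez("P.npz",**P)
st=robot.read_state(); print(R.from_quat(st["tcp_rot"]).as_matrix().round(3))
for sgn in(1,-1):
    Rm=np.array([[sgn,0,0],[0,0,sgn],[0,-1,0]],float)
    q=R.from_matrix(Rm).as_quat(); 
    for n in P:
        for z in(.02,.12): 
            j=ik([*P[n],z],q); print(sgn,np.linalg.det(Rm),n,z,None if j is None else np.round(j,2))
E
python3 plan.py
```

```text
L [ 0.4394 -0.0565] res px [-0.4 -0.1 -0.4 -0. ] top-only [ 0.4392 -0.0576] scene-only [ 0.4396 -0.0556]
M [0.4173 0.201 ] res px [-0.4 -0.1 -0.4  0. ] top-only [0.4171 0.2   ] scene-only [0.4173 0.202 ]
S [ 0.4299 -0.1894] res px [-0.3 -0.2 -0.4 -0.2] top-only [ 0.4294 -0.1903] scene-only [ 0.4309 -0.1885]
iL [0.62   0.1301] res px [-0.3 -0.6 -0.3 -0.5] top-only [0.6183 0.1293] scene-only [0.6218 0.1305]
iM [0.6353 0.0133] res px [-0.3 -0.6 -0.4 -0.6] top-only [0.6335 0.0124] scene-only [0.6371 0.0138]
iS [ 0.6514 -0.1037] res px [-0.2 -0.4 -0.2 -0.4] top-only [ 0.6503 -0.1043] scene-only [ 0.6525 -0.1032]
jar [0.4282 0.0541] res px [-0.3  0.1 -0.3  0.2] top-only [0.4285 0.0534] scene-only [0.4276 0.055 ]
0.11786921120162304 0.11804061110706159
[[ 0.23  -0.     0.973]
 [-0.973  0.     0.23 ]
 [-0.    -1.     0.   ]]
1 1.0 L 0.02 [-0.21  0.01  1.88 -0.    1.25 -0.21]
1 1.0 L 0.12 [-0.21 -0.12  1.79 -0.    1.47 -0.21]
1 1.0 M 0.02 [ 0.37  0.07  1.82 -0.    1.25  0.37]
1 1.0 M 0.12 [ 0.37 -0.06  1.74 -0.    1.46  0.37]
1 1.0 S 0.02 [-0.49  0.09  1.8  -0.    1.25 -0.49]
1 1.0 S 0.12 [-0
[... 160 characters left out ...]
 0.52  1.28 -0.    1.35 -0.04]
1 1.0 iM 0.12 [-0.04  0.42  1.2  -0.    1.53 -0.04]
1 1.0 iS 0.02 [-0.21  0.58  1.19 -0.    1.37 -0.21]
1 1.0 iS 0.12 [-0.21  0.49  1.11 -0.    1.55 -0.21]
1 1.0 jar 0.02 [ 0.04 -0.02  1.91 -0.    1.25  0.04]
1 1.0 jar 0.12 [ 0.04 -0.15  1.82 -0.    1.47  0.04]
-1 1.0 L 0.02 None
-1 1.0 L 0.12 None
-1 1.0 M 0.02 [ 0.37  0.07  1.82 -0.    1.25 -2.77]
-1 1.0 M 0.12 [ 0.37 -0.06  1.74 -0.    1.46 -2.77]
-1 1.0 S 0.02 [-0.49  0.09  1.8  -0.    1.25  2.65]
-1 1.0 S 0.12 [-0.49 -0.04  1.72 -0.    1.46  2.65]
-1 1.0 iL 0.02 None
-1 1.0 iL 0.12 None
-1 1.0 iM 0.02 None
-1 1.0 iM 0.12 None
-1 1.0 iS 0.02 None
-1 1.0 iS 0.12 None
-1 1.0 jar 0.02 None
-1 1.0 jar 0.12 None
```

```bash
cat > act.py <<'E'
from rig import robot, fingers, ik, optics
from h import *
P=np.load("P.npz"); Q=R.from_matrix([[1,0,0],[0,0,1],[0,-1,0]]).as_quat()
Z={"L":.0096,"M":.012,"S":.0137}
def st(m):
    s=robot.read_state(); print(m,"t%.1f"%s["time"],s["tcp_pos"].round(4),"F",s["force"].round(1),"gap %.3f"%s["finger_gap"]); return s
def snap(n,tag,box):
    d=optics.get_image(n); x0,y0,x1,y1=box
    g=cv2.convertScaleAbs(d["pixels"][:,:,::-1],alpha=1.8)[y0:y1,x0:x1]
    cv2.imwrite(f"pics/{tag}.png",cv2.resize(g,None,fx=3.5,fy=3.5,interpolation=cv2.INTER_CUBIC))
def pick(k,xy):
    z=Z[k]
    robot.move_ptp([*xy,.15],Q); fingers.gripper_to(1.0,30)
    robot.move_straight([*xy,z],max_speed=.12); st("down")
    fingers.gripper_to(0.0,30); st("gripped")
    robot.move_straight([*xy,z+.03],max_speed=.06); robot.dwell(.2); st("lifted")
def carry(k,xy):
    z=Z[k]; p=robot.read_state()["tcp_pos"]
    robot.move_straight([p[0],p[1],z+.12],max_speed=.12)
    robot.move_straight([*xy,z+.12],max_speed=.15)
    robot.move_straight([*xy,z+.035],max_speed=.12)
    robot.dwell(.2); st("above")
def lower(k,xy):
    z=Z[k]
    c=robot.move_straight([*xy,z+.0135],max_speed=.015,threshold=4); st(f"touch {c}")
def release(k,xy):
    fingers.gripper_to(1.0); p=st("open")["tcp_pos"]
    robot.move_straight([*xy,.17],max_speed=.12); st("clear")
E
python3 - <<'E'
from act import *
pick("L",P["L"]); snap("scene","L_lift",(150,90,360,260))
E
```

```text
down t3.9 [ 0.4399 -0.0567  0.0103] F [-0.3 -0.2  0.1] gap 0.997
gripped t4.2 [ 0.4397 -0.0566  0.0104] F [-2.4  0.1  6. ] gap 0.703
lifted t5.1 [ 0.4391 -0.0565  0.0392] F [-0.1  0.  -0.4] gap 0.701
```

View pics/L_lift.png

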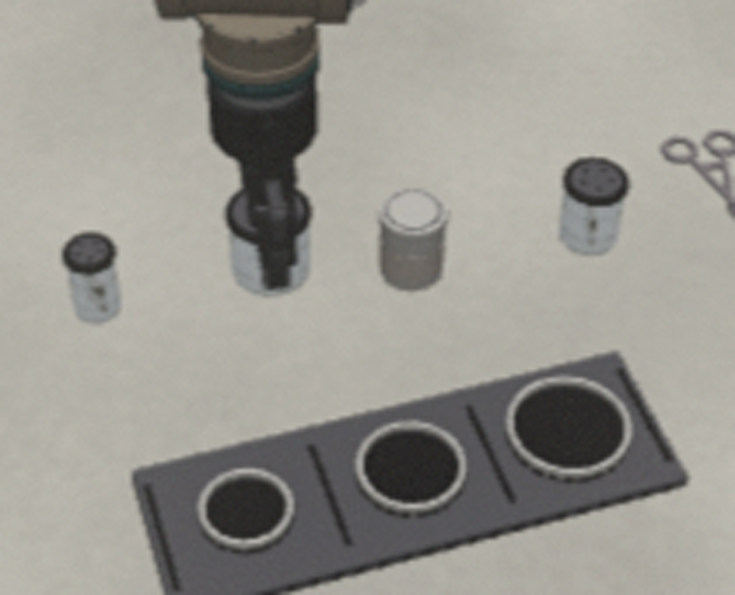

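The gripper gap matches 60 mm and the lid has moved from (227,158) to about (227,151), so the large cup is held and lifted. The near fingertip ends at about (229,172). Before lowering, I'll check its height against the insert rim.

```bash
python3 - <<'E'
from act import *
d=optics.get_image("scene")
for x in (.4691,.4836):
  for y in (-.0675,-.0565):
    for z in (.029,.035,.039,.045,.05): print(x,y,z,((proj(d,[x,y,z])-[150,90])*3.5).round(0))
print("cup bottom front",((proj(d,[.4691,-.0565,.029])-[150,90])*3.5).round(0))
E
```

```text
0.4691 -0.0675 0.029 [260. 299.]
0.4691 -0.0675 0.035 [260. 293.]
0.4691 -0.0675 0.039 [260. 290.]
0.4691 -0.0675 0.045 [259. 284.]
0.4691 -0.0675 0.05 [259. 279.]
0.4691 -0.0565 0.029 [275. 297.]
0.4691 -0.0565 0.035 [274. 291.]
0.4691 -0.0565 0.039 [274. 288.]
0.4691 -0.0565 0.045 [274. 282.]
0.4691 -0.0565 0.05 [274. 277.]
0.4836 -0.0675 0.029 [263. 313.]
0.4836 -0.0675 0.035 [262. 307.]
0.4836 -0.0675 0.039 [262. 304.]
0.4836 -0.0675 0.045 [262. 298.]
0.4836 -0.0675 0.05 [262. 293.]
0.4836 -0.0565 0.029 [277. 311.]
0.4836 -0.0565 0.035 [277. 305.]
0.4836 -0.0565 0.039 [277. 302.]
0.4836 -0.0565 0.045 [277. 296.]
0.4836 -0.0565 0.05 [276. 292.]
cup bottom front [275. 297.]
```

The tip is 11 mm or more above the cup's underside, so it clears the 6 mm rim. I'll carry the cup over the large insert.

```bash
python3 - <<'E'
from act import *
carry("L",P["iL"]); snap("scene","L_above",(190,110,400,270))
lower("L",P["iL"]); snap("scene","L_touch",(190,110,400,270))
E
```

```text
above t9.0 [0.6205 0.1302 0.0457] F [-0.4  0.  -0.2] gap 0.699
touch True t10.1 [0.6199 0.1302 0.0274] F [-0.9  0.6  4.9] gap 0.699
```

View pics/L_touch.png

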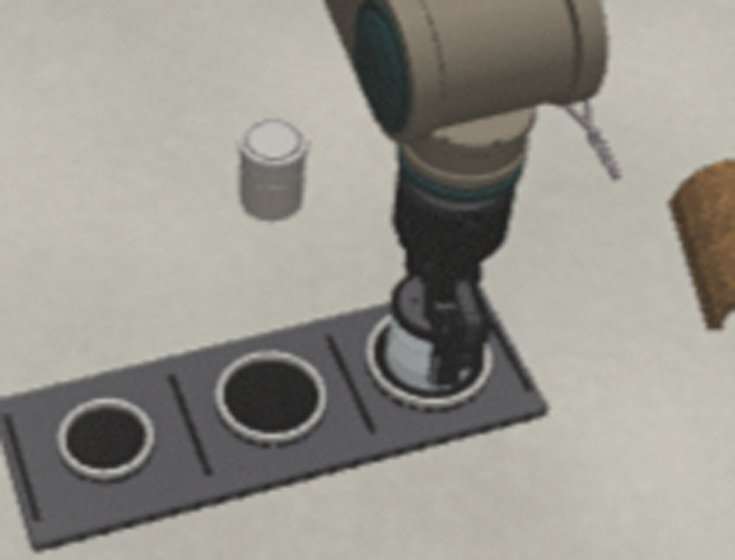

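Contact came at z = 0.0274, which is the grasp height of 0.0104 plus the 17 mm floor. The cup stands inside the large rim around crop pixel (425,350). Next I'll release it, pick the medium cup and check.

```bash
python3 - <<'E'
from act import *
release("L",P["iL"])
pick("M",P["M"]); snap("scene","M_lift",(190,90,400,250)); snap("top","M_lift_t",(165,105,355,235))
E
```

```text
open t10.5 [0.6189 0.13   0.0258] F [ 0.8  0.6 -0.1] gap 1.001
clear t11.9 [0.6196 0.13   0.1688] F [-0.7  0.  -0.9] gap 0.998
down t14.3 [0.4178 0.2012 0.0128] F [1.  0.2 0. ] gap 0.999
gripped t14.7 [0.4176 0.2011 0.0125] F [-0.2  0.6  3. ] gap 0.556
lifted t15.6 [0.417  0.2009 0.0416] F [ 0.8 -0.2 -0.4] gap 0.560
```

View pics/M_lift.png

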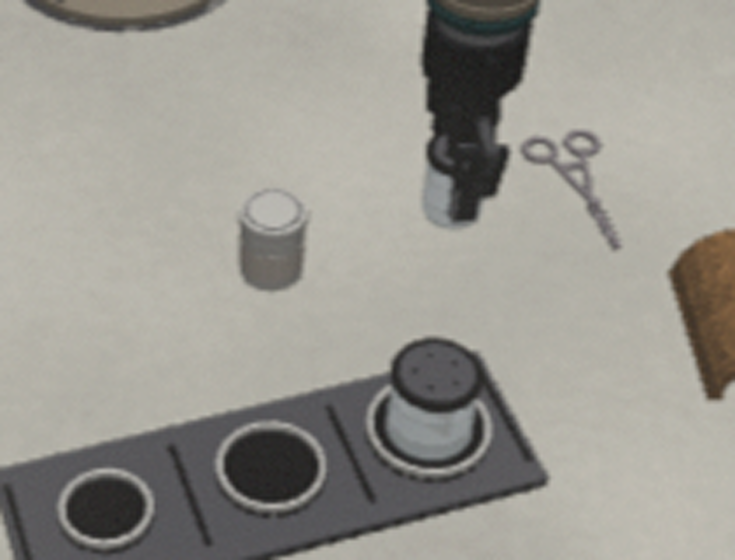

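View pics/M_lift_t.png

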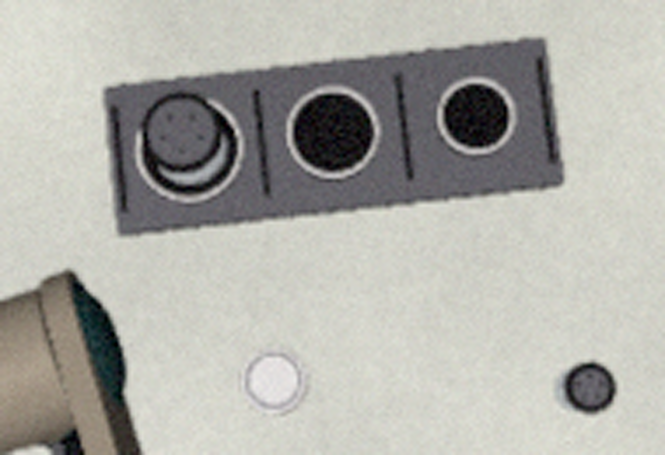

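The large cup stands inside its rim: in the scene crop the lid is at (437,374) and the base is centred near (432,430). The medium cup is held with the gap at 47.6 mm. I'll check the large lid's position numerically and then place the medium cup.

```bash
python3 - <<'E'
from act import *
t=optics.get_image("top"); s=optics.get_image("scene")
print("L lid top",back(t,(184.5)/3.5-.5+165,(131.5)/3.5-.5+105,.079),"scene",back(s,437.5/3.5-.5+190,374/3.5-.5+90,.079),"insert",P["iL"])
carry("M",P["iM"]); lower("M",P["iM"]); snap("scene","M_touch",(190,110,400,270))
E
```

```text
L lid top [0.61950129 0.12759581 0.079     ] scene [0.62046128 0.13052933 0.079     ] insert [0.619972   0.13014374]
above t19.8 [0.6359 0.0133 0.0481] F [ 0.1 -0.2 -0. ] gap 0.561
touch True t20.9 [0.6353 0.0133 0.0295] F [ 0.4 -0.2  4.1] gap 0.556
```

View pics/M_touch.png

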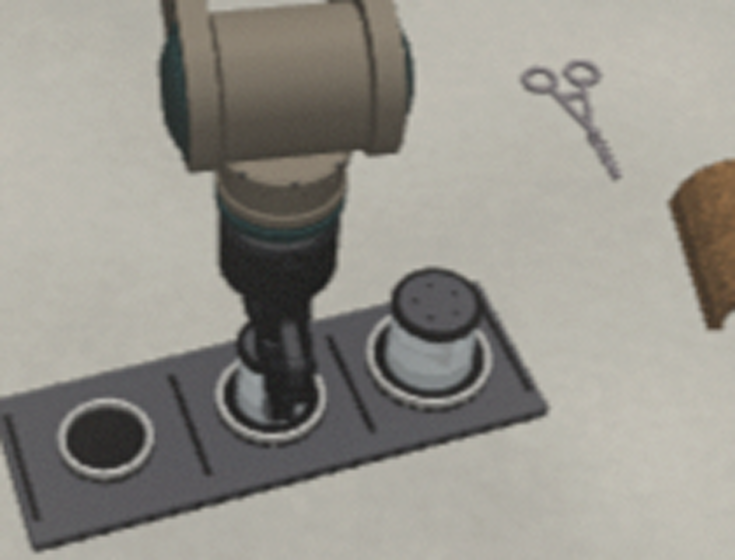

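The large cup is centred to within 3 mm. The medium cup touched down at 0.0295, again grasp height plus 17 mm, and sits inside the middle rim around (265,395). Next I'll release it and pick the small cup.

```bash
python3 - <<'E'
from act import *
release("M",P["iM"])
pick("S",P["S"]); snap("scene","S_lift",(140,100,350,270))
E
```

```text
open t21.4 [0.6344 0.0133 0.0281] F [-0.2  0.   1.5] gap 0.997
clear t22.7 [0.6349 0.0133 0.1688] F [ 0.1 -0.4 -0.3] gap 0.999
down t25.3 [ 0.4304 -0.1897  0.0145] F [ 0.4 -0.   0.4] gap 0.998
gripped t25.8 [ 0.4299 -0.1894  0.014 ] F [-2.4  0.7  2.5] gap 0.418
lifted t26.7 [ 0.4297 -0.1892  0.0433] F [ 0.  -1.3  0.2] gap 0.417
```

View pics/S_lift.png

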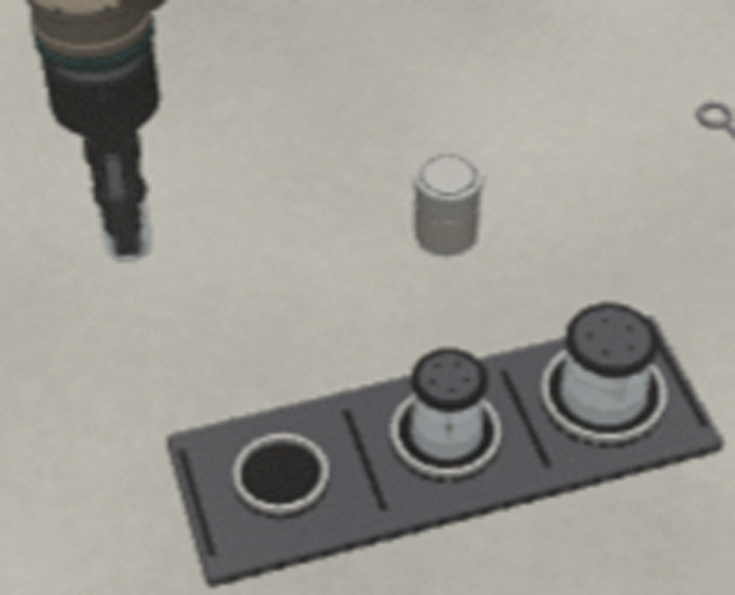

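The medium cup stands upright in the middle insert, with its lid at (450,378). The small cup is held with the gap at 35.5 mm, at about (125,240). Now I'll place it.

```bash
python3 - <<'E'
from act import *
carry("S",P["iS"]); lower("S",P["iS"]); snap("scene","S_touch",(140,100,350,270))
E
```

```text
above t30.4 [ 0.652  -0.1038  0.0498] F [-0.4  0.2 -0.8] gap 0.415
touch True t31.5 [ 0.6513 -0.1037  0.031 ] F [-0.1  0.8  4.4] gap 0.417
```

View pics/S_touch.png

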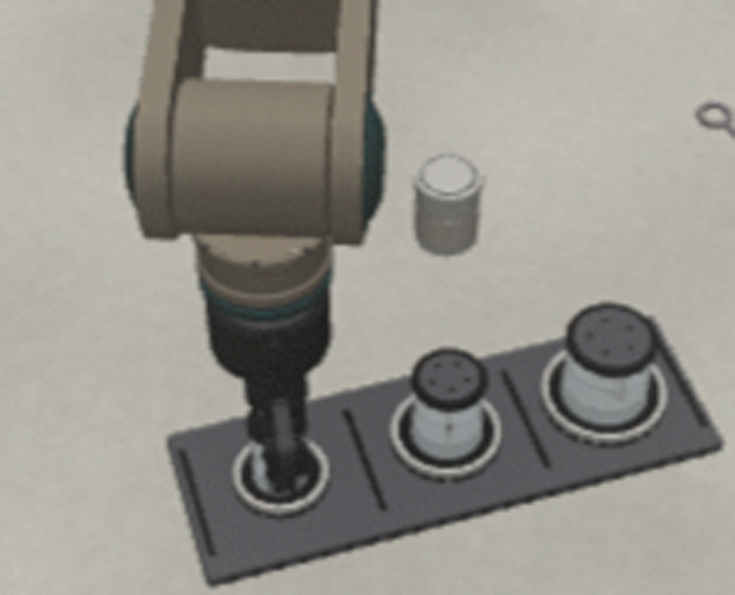

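The small cup touched down at 0.031, the grasp height plus 17 mm, and is inside the small rim near (280,475). I'll release it, move away and take the final views.

```bash
python3 - <<'E'
from act import *
release("S",P["iS"])
robot.move_straight([.652,-.1038,.25],max_speed=.15)
robot.move_ptp([.121,-.511,.231],Q) if ik([.121,-.511,.231],Q) is not None else None
robot.dwell(.5); st("end")
snap("scene","end_s",(140,100,350,270)); snap("top","end_t",(165,105,355,235))
a=cv2.imread("pics/top0.png"); b=optics.get_image("top")["pixels"][:,:,::-1]
d=cv2.absdiff(a,b).max(2); 
for n,(x0,y0,x1,y1) in dict(jar=(232,202,256,227),dish=(372,142,420,190),hide=(100,136,152,196),hemo=(132,198,166,256)).items(): print(n,"mean/max diff",d[y0:y1,x0:x1].mean().round(1),cv2.blur(d,(3,3))[y0:y1,x0:x1].max())
E
```

```text
open t32.1 [ 0.6506 -0.1035  0.0297] F [ 0.5  0.3 -0.4] gap 0.999
clear t33.4 [ 0.651  -0.1036  0.1687] F [-0.2  0.2 -0.2] gap 1.004
end t37.0 [ 0.1211 -0.511   0.231 ] F [ 1.   0.  -0.2] gap 1.002
jar mean/max diff 3.2 5
dish mean/max diff 4.2 11
hide mean/max diff 3.7 7
hemo mean/max diff 3.3 6
```

View pics/end_s.png

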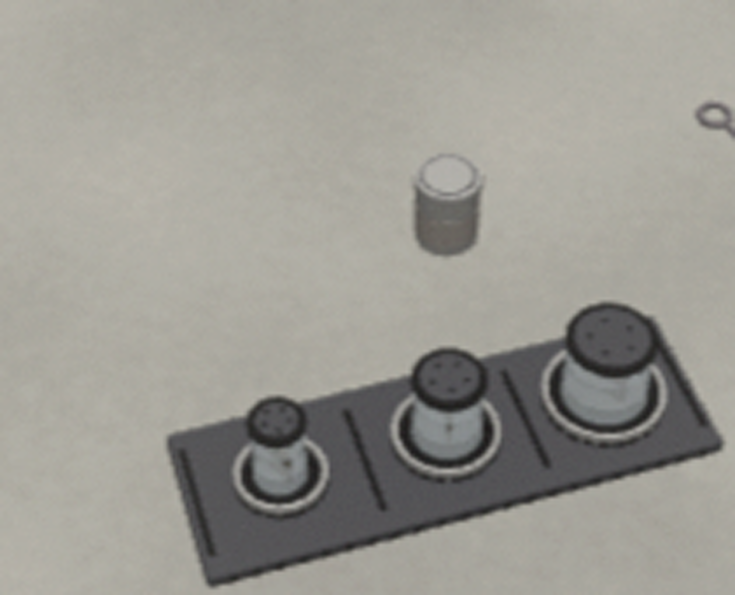

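View pics/end_t.png

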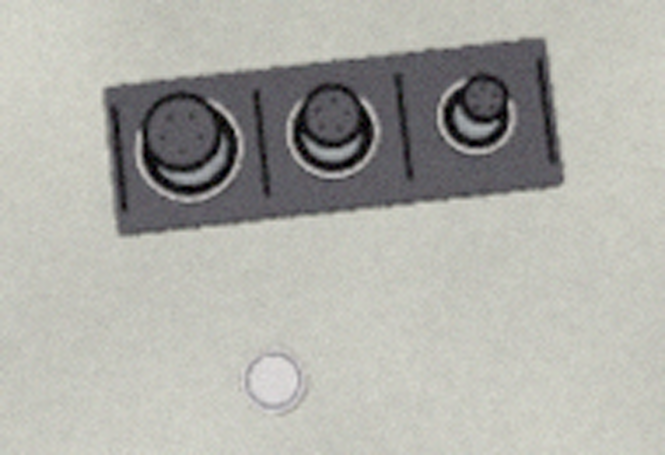

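All three cups stand upright inside their own rims, with lids at (277,421), (450,378) and (611,338) in the scene crop. The bystanders show nothing beyond image noise, so I'm handing in.

```bash
python3 -c "
from rig import robot
robot.sign_off()"
```

```text
the job is handed in; nothing more can be done
```

The three deli cups are in the rack in the order asked: large, then medium, then small, each upright in the insert of its own size. I handed the job in at about 37 s, with the gripper empty and clear of everything.

- **Set-down:** each cup was lowered slowly until light contact (about 4–5 N). Contact came 17 mm above its pick height each time, which matches the insert floor, so none was dropped.
- **Placement:** the final pictures from both cameras show all three cups flat inside their rims. I measured only the large cup's centring. The two cameras differ by about 3 mm, and both put it within 3 mm of the insert's centre. The other two I judged by eye.
- **Bystanders:** comparing the top view before and after shows no movement beyond image noise for the jar, dish, hide and hemostat.

No check failed.

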